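# Set the filter and hold the photometer's shutter open at its mark

## Task

Get the photometer ready for a reading: slide the yellow filter grip along its track until its black line is level with the orange tab and leave it there. Then pull the red spring-return shutter grip out towards you until its white line is level with the green tab, and finish while still holding it there with the gripper, without letting it spring back. Leave the vials, box, lid, bottle and timer where they stand.

Things in the scene. Friction and masses are not known exactly. Their poses are not given: they have to be found in the camera images.
- photometer: Grey bench photometer, dark blue flat top 90 mm above the bench; fixed. 280 (x) x 240 (y) mm, with a display nose 50 mm farther out at its own -x, its front, which faces the robot within 15 degrees. Origin: centre of the underside, z up. A capped vial in a fixed socket on top at (-20, -90) rises 58 mm above the top.
- filter: Yellow grip of the filter slider on the photometer's rear top: 28 (x) x 20 (y) x 40 mm high, black line across its upper face. Origin: its centre, 125 mm above the bench. Axes as the photometer's. It slides only along y, from y = -45 to +45 mm at x = 85 of the photometer, starting near the -y end, on a 14 mm high, 40 mm wide track; takes about 3 N and stays where left.
- filter_flag: Orange tab behind the filter track (far from the robot), 20 (x) x 8 (y) x 8 mm high, somewhere else along the track each time; it does not move. Origin: centre of its underside, on the photometer's top, 33 mm (+x) from the line on which the filter grip's centre runs. Axes as the photometer's. The filter is set when grip and tab have the same photometer y.
- shutter: Red upright grip of the spring-return shutter slide on the photometer's top: 14 (x) x 40 (y) x 48 mm high, white line across its upper face. Origin: its centre, 122 mm above the bench. Axes as the photometer's. Rests at x = -25, y = 0 of the photometer above a 6 mm high rail, pulls out along -x up to 85 mm. Spring: 3.5 N at rest, 8 to 11 N at the mark; shuts when let go.
- shutter_mark: Green tab beside the shutter rail on its +y side, 8 (x) x 16 (y) x 8 mm high, 40 to 65 mm out from the shutter grip's rest place, different each time; it does not move. Origin: centre of its underside, on the photometer's top, 37 mm to the +y side of the shutter grip's line. Axes as the photometer's. The shutter is at its mark when grip and tab have the same photometer x.
- vial_box: Bystander: white foam box with a yellow label, full of capped vials, 170 x 200 x 100 mm, vials rising to 131 mm; origin at the centre of its underside.
- box_lid: Bystander: white foam lid lying on the bench, 170 x 200 x 37 mm; origin at the centre of its underside.
- bottle: Bystander: amber bottle with a blue cap, 70 mm across, 150 mm high; origin at the centre of its underside.
- timer: Bystander: white pocket timer lying beside the photometer on its -y side, 55 x 65 x 20 mm; origin at the centre of its underside.
- vial1: Bystander: thin glass vial with a white cap and orange filling, standing upright on the bench beside the photometer on its +y side, 18 mm across, 100 mm high; origin at the centre of its underside. Easily knocked over.
- vial2: Bystander: thin glass vial with a white cap and yellow filling, standing upright on the bench beside the photometer on its +y side, 18 mm across, 100 mm high; origin at the centre of its underside. Easily knocked over.
- vial3: Bystander: thin glass vial with a white cap and yellow-green filling, standing upright on the bench beside the photometer on its +y side, 18 mm across, 100 mm high; origin at the centre of its underside. Easily knocked over.

How it is judged:
By the outcome, as a careful person would: the job done as asked, in the order asked, and still so for the second after the job is handed in, while the arm keeps its last pose, push and grip.
It also fails if it takes over 43 s, if anything falls off the work surface, if the arm or the gripper's body presses on something with over 40 N, if the wrist force passes 120 N, or if a joint passes its speed limit or range.

## Robot

A 7-joint arm with a two-finger parallel gripper is mounted at the origin on the work surface. World frame = base frame: x ahead of the robot, y to its left, z up, the work surface at z = 0. Lengths are in m, angles in rad, forces in N, time in s.
With the tool pointing down it reaches from about 0.4 to 0.875 m from the base axis. Payload 6.5 kg.
Tool frame: the origin (TCP) lies at the very end of the fingers, on their centre line; the grasp point (between the pads) lies 19 mm behind it (manip.grip_point_offset is the z of the grasp point in the tool frame, in m); z points along the fingers, y is the line along which they close (so a half turn about z gives the same grasp; the last joint's range is limited). The gripper opens to 85 mm and grips with 20 to 120 N. Pads are 22 mm wide; open, the fingers measure 114 mm over their backs; the gripper's body (76 mm by 85 mm) begins 54 mm behind the grasp point. The pads swing forward as they close: fully open they stand 13 mm farther back than shut.
Start: joints at [1.209, 0.536, -0.004, 1.538, 0.003, 1.067, -0.071], TCP at [0.189, -0.622, 0.231] pointing down, gripper open.
Joint ranges: [-2.7, 2.7], [-0.37, 2.16], [-1.27, 1.26], [0.24, 2.4], [-1.31, 4.45], [0.19, 1.91], [-2.76, 2.76]. Speed limits (rad/s): [2.39, 2.39, 3.14, 3.14, 3.14, 3.14, 3.14].

## Interface

Orientations are given as a unit quaternion [x, y, z, w].
In Python, from cell import manip gives the robot as it stands.
- The arm moves only by the tool drive_tool, never from a script. Its argument "deltas" is a list of rows, each a list of 7 numbers: the turn, a rotation vector about the tool's x, y, z in degrees, then the shift along the tool's x, y, z in m, then the opening in per cent of the stroke, from 0 (shut) to 100 (fully open). A call has 1 to 20 rows; each row shifts and turns the commanded pose from where the row before left it, along the tool's axes as they then stand; what a row does not reach is not made up. A row lasts 1/12 s, in which the tool goes at most 41.7 mm and 7.16 degrees, less where a joint would pass 70% of its speed; a pose out of reach is approached as far as the arm can. A call is refused whole if a number of a shift passes 0.0417 or a number of a turn 7.16, either way. A call with a gripper value outside its range is refused whole. The fingers move at their own pace and stop on an object; the grip force is fixed at half the most. Time passes only in rows, so rows that do not move let the fingers close. It gives the time, the measured TCP pose, the force, the opening and the grip force at its end, in the units of the state.
- manip.read_state(): the state, without advancing time (a new reading comes with each control period).
- manip.get_image(name): name is "scene" or "top" or "wrist"; returns the picture (384x512x3 uint8, red, green, blue); there is no depth.
- manip.camera_info(name): a dict with "vertical_fov" (degrees; the focal length in pixels is half the picture's height over the tangent of half this angle, whatever the lens; pixels are square), "cx", "cy" (the principal point, pixels), "origin" and "attitude" of the camera in the world; the wrist camera has in their place "hand_eye" (4x4, takes a point from camera to tool coordinates, whose origin is the TCP and whose axes are the flange's). Camera axes: x right, y up, looking along -z (the intrinsics and any distortion apply to the point x, -y, -z); pixel columns grow to the right and rows downward; lengths in m; the calibration is good to about 2 mm. A picture is of the moment at which its call begins: read the wrist's pose just before it. camera_info takes no time and is no camera call.
- manip.sign_off(): hands the job in; it is judged then, once.
Trained networks look in the newest picture that a camera, given by its name, has taken for a name from the list of things; names that differ only in an ending like _2 or _b are one class to them, and where a whole thing is asked for, a point or a joint stands for the part that bears it (a point fixed in the world has none). Each returns a list of dicts, best first, with "conf" (0 to 1); they miss things now and then, are a little off and sometimes report something else, mostly with a low value. They report only what shows in the picture. A call takes as long as a camera call.
- manip.boxes_of(camera, label): "location" ([x, y, z] in m, in the coordinates of the camera as it stood for that picture, good to about 4 mm: the middle of the surface that is visible of it).
The state is a dict: "t": time; "q": joint angles; "dq": joint speeds; "joint_torque": joint torques, N m; "ee_pos": TCP position; "tool_rot": TCP orientation; "ft_force": force on the tool from outside, world axes, zero at the start; "moment": the same for the moment, N m; "opening": finger opening in m; "finger_force": force on a finger pad.
Only numpy, scipy, OpenCV 4.12 (cv2) and the standard library are available. Lean on these libraries where they do the work, as an engineer would, in place of code of your own. Each camera call takes 0.05 s, during which the arm holds its last target. There are 200 camera calls.

## Working session

There is one attempt and no reset: what is moved stays moved. The work goes in short steps, Python scripts to look and compute and a tool call to move; the robot and the scene stay as the last step left them, time stands still between calls to the robot, and variables do not carry over. Pictures are saved under pics/ and viewed, at most 10 in all, crops included, and the job is handed in when it is done.

Besides the shell and the picture viewer there is one more tool, called after "Request:" by a JSON object that holds its "api" and its "payload", one argument or row to a line. drive_tool: Moves the arm, as the interface text tells. Its arguments: {"type":"object","properties":{"deltas":{"type":"array"}},"required":["deltas"]}

```bash
mkdir -p pics
cat > h.py <<'E'
import numpy as np, cv2
from cell import manip
from scipy.spatial.transform import Rotation as R
def campose(n,st=None):
    c=manip.camera_info(n)
    if 'hand_eye' in c:
        st=st or manip.read_state()
        T=np.eye(4);T[:3,:3]=R.from_quat(st['tool_rot']).as_matrix();T[:3,3]=st['ee_pos']
        T=T@np.array(c['hand_eye']);return c,T[:3,:3],T[:3,3]
    a=np.array(c['attitude'],float)
    M=R.from_quat(a).as_matrix() if a.size==4 else a.reshape(3,3)
    return c,M,np.array(c['origin'])
def shot(n,f=None):
    st=manip.read_state();im=manip.get_image(n)
    if f: cv2.imwrite('pics/'+f,im[:,:,::-1])
    return im,campose(n,st)
def find(n,label,cp):
    c,M,o=cp
    return [(round(d['conf'],2),np.round(M@np.array(d['location'])+o,4)) for d in manip.boxes_of(n,label)[:2]]
def pix2plane(u,v,z,cp):
    c,M,o=cp;f=192/np.tan(np.radians(c['vertical_fov'])/2)
    d=M@np.array([(u-c['cx'])/f,-(v-c['cy'])/f,-1]);return o+d*(z-o[2])/d[2]
E
python3 - <<'E'
from h import *
print({n:manip.camera_info(n) for n in('scene','top','wrist')})
print(manip.read_state(), manip.grip_point_offset)
ims=[]
for n in('scene','top'):
    im,cp=shot(n,n+'0.png')
    for l in('photometer','filter','filter_flag','shutter','shutter_mark','vial_box','bottle','vial1','timer','box_lid'): print(n,l,find(n,l,cp))
E
```

```text
{'scene': {'vertical_fov': 45.939517872671814, 'cx': 250.83064989718667, 'cy': 196.18278431388353, 'origin': array([1.18328279, 0.88396603, 1.20291484]), 'attitude': array([0.10770888, 0.3691355 , 0.8824477 , 0.27096834])}, 'top': {'vertical_fov': 53.025695439585306, 'cx': 251.6846864214555, 'cy': 191.5799541776115, 'origin': array([ 0.37174721, -0.03779911,  1.54895744]), 'attitude': array([-0.05501385,  0.04360021,  0.7154039 , -0.69517606])}, 'wrist': {'vertical_fov': 65.61189686300523, 'cx': 257.57157174157715, 'cy': 194.30376103326648, 'hand_eye': array([[ 4.12664227e-04,  9.61811059e-01,  2.73713932e-01,
         6.95589440e-02],
       [ 9.99999811e-01, -5.21740605e-04,  3.25711353e-04,
         1.34697786e-03],
       [ 4.56080454e-04,  2.73713746e-01, -9.61811092e-01,
        -1.42029157e-01],
       [ 0.00000000e+00,  0.00000000e+00,  0.00000000e+00,
         1.00000000e+00]])}}
{'t': 0.0, 'q': array([ 1.20878662,  0.53717917, -0.00448325,  1.5388754 ,  0.00263216,
        1.0672783 , -0.07119865]), 'dq': array([-6.03967078e-04,  3.93158550e-05, -7.17472499e-04,  6.82349824
[... 944 characters left out ...]
919]))]
scene vial1 [(0.69, array([0.5154, 0.2333, 0.0619])), (0.51, array([0.4371, 0.2178, 0.0635]))]
scene timer [(0.69, array([ 0.5111, -0.1383,  0.0165]))]
scene box_lid [(0.56, array([ 0.5737, -0.4934,  0.0181]))]
top photometer [(0.85, array([0.5154, 0.0526, 0.0906]))]
top filter []
top filter_flag []
top shutter [(0.54, array([0.519 , 0.0543, 0.1435]))]
top shutter_mark []
top vial_box [(0.61, array([0.5607, 0.4827, 0.0963])), (0.27, array([0.5214, 0.0518, 0.1462]))]
top bottle [(0.85, array([ 0.6014, -0.1296,  0.1031])), (0.23, array([0.5182, 0.0538, 0.1448]))]
top vial1 []
top timer [(0.73, array([ 0.5003, -0.1314,  0.0195]))]
top box_lid [(0.73, array([ 0.5644, -0.5108,  0.0355]))]
```

View pics/top0.png

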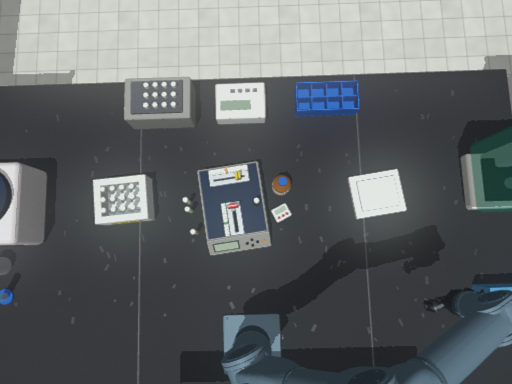

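View pics/scene0.png

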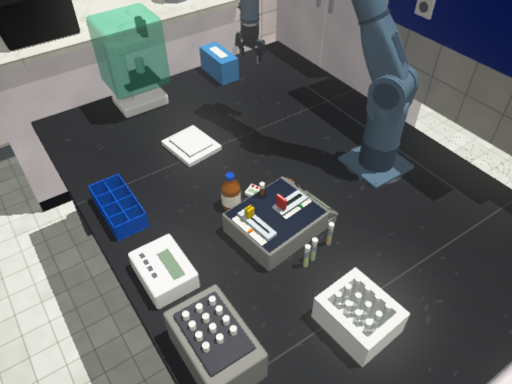

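The top view shows the photometer at about (235,207), yawed about +8°. The yellow grip is at (238,175), the orange tab at (226,171), the red shutter at (233,206) and the socket vial at (256,200). The bottle stands close by on the -y side.

```bash
cat >> h.py <<'E'
def blobs(im,roi=None):
    hsv=cv2.cvtColor(im,cv2.COLOR_RGB2HSV);out={}
    for k,lo,hi in(('red',(172,120,60),(180,255,255)),('red0',(0,150,60),(5,255,255)),('orange',(8,150,100),(19,255,255)),('yellow',(21,130,100),(33,255,255)),('green',(45,90,50),(85,255,255))):
        m=cv2.inRange(hsv,lo,hi);n,_,s,c=cv2.connectedComponentsWithStats(m)
        out[k]=[(int(s[i,4]),np.round(c[i],1).tolist(),s[i,:4].tolist()) for i in range(1,n) if s[i,4]>5 and (roi is None or (roi[0]<c[i][0]<roi[2] and roi[1]<c[i][1]<roi[3]))]
    return out
E
python3 - <<'E'
from h import *
im,cp=shot('top')
for k,v in blobs(im,(190,155,275,260)).items(): print(k,v)
P=lambda u,v,z:np.round(pix2plane(u,v,z,cp)[:2],3)
print('corners',P(198,170,.09),P(258,163,.09),P(270,234,.09),P(207,241,.09))
print('yel',P(238,175,.145),'or',P(226,171,.098),'red',P(233,206,.146),'vial',P(256,200,.148))
E
```

```text
red []
red0 []
orange []
yellow [(33, [237.6, 175.1], [235, 172, 6, 7])]
green []
corners [0.668 0.188] [ 0.688 -0.044] [ 0.414 -0.082] [0.394 0.156]
yel [0.633 0.031] or [0.659 0.079] red [0.518 0.052] vial [ 0.537 -0.033]
```

Request:
{"api": "drive_tool", "payload": {
  "deltas": [
    [0, 0, 0, 0.0275, -0.0267, -0.0025, 100],
    [0, 0, 0, 0.0275, -0.0267, -0.0025, 100],
    [0, 0, 0, 0.0275, -0.0267, -0.0025, 100],
    [0, 0, 0, 0.0275, -0.0267, -0.0025, 100],
    [0, 0, 0, 0.0275, -0.0267, -0.0025, 100],
    [0, 0, 0, 0.0275, -0.0267, -0.0025, 100],
    [0, 0, 0, 0.0275, -0.0267, -0.0025, 100],
    [0, 0, 0, 0.0275, -0.0267, -0.0025, 100],
    [0, 0, 0, 0.0275, -0.0267, -0.0025, 100],
    [0, 0, 0, 0.0275, -0.0267, -0.0025, 100],
    [0, 0, 0, 0.0275, -0.0267, -0.0025, 100],
    [0, 0, 0, 0.0275, -0.0267, -0.0025, 100],
    [0, 0, 0, 0.0275, -0.0267, -0.0025, 100],
    [0, 0, 0, 0.0275, -0.0267, -0.0025, 100],
    [0, 0, 0, 0.0275, -0.0267, -0.0025, 100],
    [0, 0, 0, 0.0275, -0.0267, -0.0025, 100],
    [0, 0, 0, 0.0275, -0.0267, -0.0025, 100],
    [0, 0, 0, 0.0275, -0.0267, -0.0025, 100],
    [0, 0, 5, 0, 0, 0, 100],
    [0, 0, 5, 0, 0, 0, 100]
  ]
}}

```text
t: 2.82
ee_pos: [0.5238, -0.0147, 0.2765]
tool_rot: [0.998, 0.061, 0.0, -0.001]
ft_force: [-0.9, -1.7, -0.7]
opening: 0.0854
finger_force: 0.0
```

Run:
```python
from h import *
im,cp=shot('wrist','w1.png')
st=manip.read_state();print(st['t'],st['ee_pos'],np.degrees(2*np.arctan2(st['tool_rot'][1],st['tool_rot'][0])))
for k,v in blobs(im).items(): print(k,v)
for l in('filter','filter_flag','shutter','shutter_mark','photometer'): print(l,find('wrist',l,cp))
```

```text
2.8667 [ 0.52326244 -0.01631511  0.27633282] 6.569052759892349
red [(6, [181.5, 167.3], [180, 166, 4, 3]), (6, [198.5, 166.3], [196, 166, 6, 2]), (8, [201.6, 169.9], [200, 167, 4, 6]), (7, [197.1, 170.9], [196, 169, 3, 5]), (11, [208.2, 171.9], [206, 168, 5, 8])]
red0 [(588, [188.3, 175.8], [164, 166, 48, 22]), (39, [354.2, 195.4], [351, 192, 7, 8]), (40, [341.4, 199.4], [338, 196, 8, 7]), (42, [329.0, 203.5], [326, 200, 7, 8])]
orange [(181, [178.2, 25.9], [174, 15, 9, 23]), (8, [376.8, 89.0], [374, 88, 7, 3]), (21, [367.1, 98.6], [363, 94, 10, 9]), (7, [372.1, 97.4], [371, 95, 4, 5]), (7, [357.1, 101.3], [356, 99, 4, 5]), (6, [378.3, 100.0], [377, 98, 3, 5]), (6, [368.0, 107.0], [367, 105, 3, 5]), (8, [350.5, 108.2], [348, 107, 5, 3]), (134, [358.8, 123.2], [348, 110, 26, 27]), (40, [366.3, 114.2], [359, 110, 16, 10]), (10, [369.0, 120.3], [366, 118, 6, 6]), (224, [380.5, 135.8], [362, 122, 38, 23]), (7, [363.6, 142.1], [362, 141, 5, 3]), (25, [277.4, 272.5], [274, 271, 7, 4])]
yellow [(728, [217.7, 55.4], [206, 37, 24, 39])]
green [(101, [165.7, 218.9], [159, 216, 15, 7])]
filter [(0.78, array([0.6261, 0.0298, 0.1421]))]
filter_flag [(0.75, array([0.6634, 0.0781, 0.0984]))]
shutter [(0.97, array([0.525 , 0.0563, 0.1444]))]
shutter_mark []
photometer [(0.87, array([0.559 , 0.0519, 0.0897]))]
```

View pics/w1.png

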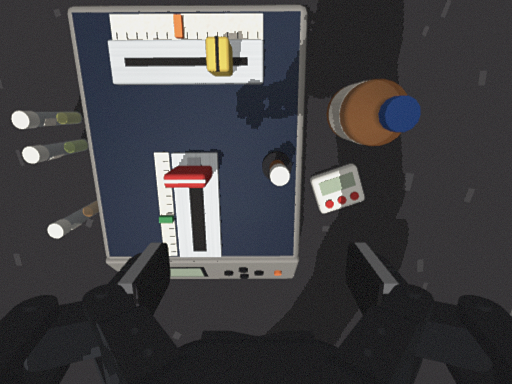

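The wrist view shows everything: yellow grip (218,55), orange tab (178,26), red grip upper face (188,177), green tab (166,219), and the top's outer corners (72,10), (304,8), (299,258), (107,259).

```bash
cat >> h.py <<'E'
def loc(p,yaw,o):
    c,s=np.cos(yaw),np.sin(yaw);d=np.array(p)[:2]-o;return np.array([c*d[0]+s*d[1],-s*d[0]+c*d[1]])
E
python3 - <<'E'
from h import *
im,cp=shot('wrist')
P=lambda u,v,z:pix2plane(u,v,z,cp)[:2]
cs=[P(72,10,.09),P(304,8,.09),P(299,258,.09),P(107,259,.09)]
print(np.round(cs,4))
for a,b in((3,0),(2,1)): d=cs[b]-cs[a];print('x edge',np.hypot(*d),np.degrees(np.arctan2(d[1],d[0])))
for a,b in((1,0),(2,3)): d=cs[b]-cs[a];print('y edge',np.hypot(*d),np.degrees(np.arctan2(-d[0],d[1])))
print('centre',np.mean(cs,0))
pts=dict(fil=P(218,53,.145),tab=P(178,25,.098),red=P(188,176,.146),green=P(165.5,218.5,.098))
for k,v in pts.items(): print(k,np.round(v,4))
cv2.imwrite('pics/w1c.png',cv2.resize(im[0:280,60:320],None,fx=2.1,fy=2.1,interpolation=cv2.INTER_CUBIC)[:,:,::-1])
E
```

```text
[[ 0.6626  0.18  ]
 [ 0.692  -0.0441]
 [ 0.4254 -0.0824]
 [ 0.3952  0.1502]]
x edge 0.26901993978612204 6.369075707559123
x edge 0.26933742913136044 8.17842087273768
y edge 0.22607400354546356 7.460482359650958
y edge 0.23457322639296915 7.376177391358786
centre [0.54379088 0.0509194 ]
fil [0.6334 0.0277]
tab [0.6604 0.0747]
red [0.5249 0.0463]
green [0.4601 0.079 ]
```

View pics/w1c.png

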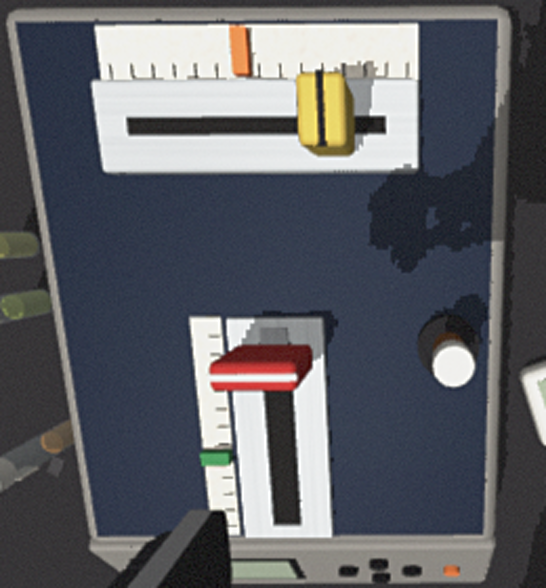

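The enlarged crop gives the upper faces: the filter's black line is centred at (212.5,51) full-frame, the shutter's white line at (183,180.5), the orange tab at (174.5,24) and the green tab at (163,218).

Run:
```python
from h import *
st=manip.read_state();cp=campose('wrist',st)
P=lambda u,v,z:pix2plane(u,v,z,cp)[:2]
yaw=np.radians(7.4);o=np.array([.5415,.0515])
T=R.from_quat(st['tool_rot']).as_matrix()
for k,v in dict(fil=P(212.5,51,.145),tab=P(174.5,24,.098),red=P(183,180.5,.146),green=P(163,218,.098),vial=P(277,172,.148)).items():
    print(k,np.round(v,4),'local',np.round(loc(v,yaw,o),4),'tool delta',np.round(T.T[:2,:2]@(v-st['ee_pos'][:2]),4))
print(st['ee_pos'])
```

```text
fil [0.6344 0.0324] local [ 0.0897 -0.0309] tool delta [ 0.117  -0.0367]
tab [0.6609 0.078 ] local [0.1219 0.0109] tool delta [ 0.1489 -0.0788]
red [0.52   0.0507] local [-0.0214  0.002 ] tool delta [ 0.0057 -0.0688]
green [0.4605 0.0819] local [-0.0765  0.0406] tool delta [-0.0497 -0.107 ]
vial [ 0.5392 -0.0355] local [-0.0134 -0.086 ] tool delta [0.0143 0.0192]
[ 0.52275302 -0.01824379  0.27634137]
```

Request:
{"api": "drive_tool", "payload": {
  "deltas": [
    [0, 0, -0.8, 0.0234, -0.0074, 0.016, 60],
    [0, 0, 0, 0.0234, -0.0074, 0.016, 60],
    [0, 0, 0, 0.0234, -0.0074, 0.016, 60],
    [0, 0, 0, 0.0234, -0.0074, 0.016, 60],
    [0, 0, 0, 0.0234, -0.0074, 0.016, 60],
    [0, 0, 0, 0, 0, 0, 60],
    [0, 0, 0, 0, 0, 0, 60],
    [0, 0, 0, 0, 0, 0, 60]
  ]
}}

```text
t: 3.83
ee_pos: [0.6336, 0.0337, 0.1964]
tool_rot: [0.998, 0.068, -0.0, 0.0]
ft_force: [-0.7, -0.4, -0.3]
opening: 0.0511
finger_force: 0.0
```

Run:
```python
from h import *
im,cp=shot('wrist','w2.png')
st=manip.read_state();print(st['t'],st['ee_pos'],st['opening'],np.degrees(2*np.arctan2(st['tool_rot'][1],st['tool_rot'][0])))
for k,v in blobs(im).items(): print(k,v)
```

```text
3.8833 [0.63371636 0.03344969 0.1970187 ] 0.051151314869076654 7.716026903214149
red [(8, [235.6, 308.5], [234, 306, 4, 5]), (7, [202.4, 314.3], [201, 313, 4, 4]), (6, [236.0, 326.5], [235, 325, 3, 4]), (6, [214.3, 329.2], [213, 328, 4, 3])]
red0 [(960, [217.2, 316.4], [195, 303, 44, 33])]
orange [(233, [205.7, 154.8], [201, 143, 10, 25]), (6, [411.7, 232.2], [410, 231, 4, 4]), (13, [417.3, 233.8], [414, 230, 8, 8]), (19, [459.4, 238.4], [458, 231, 4, 15]), (12, [428.1, 234.4], [425, 232, 7, 6]), (8, [402.1, 238.5], [400, 236, 6, 6]), (6, [449.7, 236.3], [448, 236, 5, 2]), (8, [417.6, 241.6], [416, 240, 5, 4]), (6, [447.5, 244.7], [446, 243, 4, 5]), (16, [408.8, 249.1], [405, 247, 8, 5]), (11, [434.5, 247.9], [432, 246, 6, 4]), (11, [440.3, 250.8], [439, 247, 4, 8]), (13, [403.1, 253.8], [401, 251, 6, 6]), (506, [424.0, 271.4], [400, 251, 46, 31]), (34, [410.9, 258.9], [406, 254, 11, 11]), (7, [403.3, 259.7], [402, 258, 3, 5])]
yellow [(1138, [257.6, 206.8], [244, 183, 28, 49])]
green []
```

View pics/w2.png

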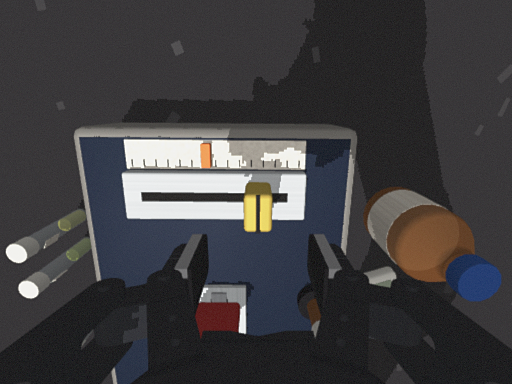

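The yellow grip's upper face is now at about (258,212), centred between the fingers at columns 205 and 313. The tab's top is at about (205.5,156).

Run:
```python
from h import *
st=manip.read_state();cp=campose('wrist',st)
yaw=np.radians(7.4);o=np.array([.5457,.0535])
T=R.from_quat(st['tool_rot']).as_matrix()
for k,(u,v,z) in dict(fil=(258,213,.145),tab=(205.5,156,.098),e1=(104,384,.09),e0=(78,138,.09),tr0=(125,219,.104),tr1=(304,219,.104)).items():
    p=pix2plane(u,v,z,cp)[:2];print(k,np.round(p,4),'local',np.round(loc(p,yaw,o),4),'tool delta',np.round(T.T[:2,:2]@(p-st['ee_pos'][:2]),4))
```

```text
fil [0.6351 0.032 ] local [ 0.0859 -0.0328] tool delta [0.0012 0.0016]
tab [0.6614 0.0786] local [0.118 0.01 ] tool delta [ 0.0335 -0.041 ]
e1 [0.4035 0.1654] local [-0.1267  0.1293] tool delta [-0.2105 -0.1616]
e0 [0.6607 0.1853] local [0.131  0.1159] tool delta [ 0.0472 -0.1469]
tr0 [0.6004 0.14  ] local [0.0654 0.0788] tool delta [-0.0187 -0.1101]
tr1 [ 0.6206 -0.009 ] local [ 0.0663 -0.0716] tool delta [-0.0186  0.0403]
```

Request:
{"api": "drive_tool", "payload": {
  "deltas": [
    [0, 0, 0, 0.001, 0.0015, 0.02, 60],
    [0, 0, 0, 0, 0, 0.02, 60],
    [0, 0, 0, 0, 0, 0.02, 60],
    [0, 0, 0, 0, 0, 0.015, 60],
    [0, 0, 0, 0, 0, 0.01, 60],
    [0, 0, 0, 0, 0, 0, 40],
    [0, 0, 0, 0, 0, 0, 25],
    [0, 0, 0, 0, 0, 0, 15],
    [0, 0, 0, 0, 0, 0, 10],
    [0, 0, 0, 0, 0, 0, 0],
    [0, 0, 0, 0, 0, 0, 0],
    [0, 0, 0, 0, 0, 0, 0]
  ]
}}

```text
t: 4.88
ee_pos: [0.6357, 0.0329, 0.1127]
tool_rot: [0.998, 0.067, 0.001, 0.0]
ft_force: [-2.9, -1.6, 6.8]
opening: 0.0191
finger_force: 60.4
```

Request:
{"api": "drive_tool", "payload": {
  "deltas": [
    [0, 0, 0, 0, -0.006, 0, 0],
    [0, 0, 0, 0, -0.008, 0, 0],
    [0, 0, 0, 0, -0.008, 0, 0],
    [0, 0, 0, 0, -0.008, 0, 0],
    [0, 0, 0, 0, -0.006, 0, 0],
    [0, 0, 0, 0, -0.004, 0, 0],
    [0, 0, 0, 0, 0, 0, 0],
    [0, 0, 0, 0, 0, 0, 0]
  ]
}}

```text
t: 5.55
ee_pos: [0.6305, 0.0734, 0.1127]
tool_rot: [0.998, 0.068, 0.001, -0.0]
ft_force: [-1.5, 0.3, 5.4]
opening: 0.0191
finger_force: 60.5
```

Run:
```python
from h import *
im,cp=shot('wrist')
st=manip.read_state();print(st['t'],st['ee_pos'],st['opening'],st['ft_force'],np.degrees(2*np.arctan2(st['tool_rot'][1],st['tool_rot'][0])))
for k,v in blobs(im).items(): print(k,[b for b in v if b[0]>100])
cv2.imwrite('pics/w3c.png',cv2.resize(im[60:300,150:370],None,fx=2.5,fy=2.5,interpolation=cv2.INTER_CUBIC)[:,:,::-1])
```

```text
5.6 [0.63053823 0.07334941 0.11277368] 0.01862457237166129 [-1.98695639 -0.24631551  4.76645081] 7.75689766064995
red []
red0 []
orange [(471, [252.1, 181.5], [246, 164, 14, 36])]
yellow [(3299, [257.6, 266.5], [235, 224, 46, 87])]
green []
```

View pics/w3c.png

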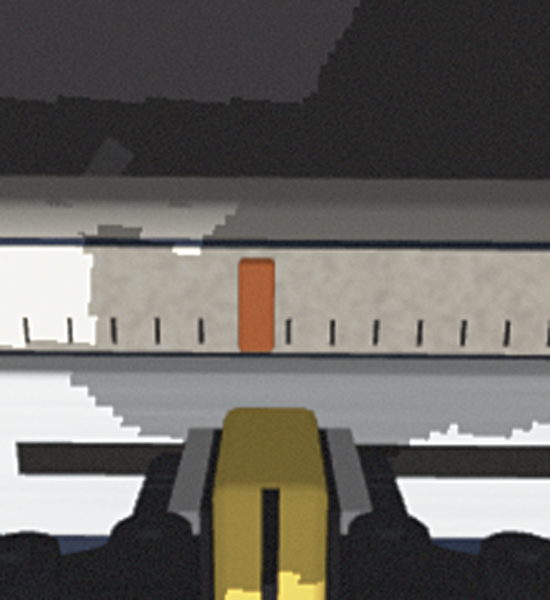

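The tab is centred at u=252.4 (rows 164–200) and the black line at u=258 (row about 260). A few millimetres are still missing.

Run:
```python
from h import *
st=manip.read_state();cp=campose('wrist',st)
T=R.from_quat(st['tool_rot']).as_matrix()
for k,(u,v,z) in dict(line1=(258.2,257,.145),line2=(257.6,290,.145),tab=(252.5,182,.098),trA=(150+92/2.5,202,.104),t1=(159,201,.09),t2=(358,201,.09)).items():
    p=pix2plane(u,v,z,cp)[:2];print(k,np.round(p,4),'tool delta',np.round(T.T[:2,:2]@(p-st['ee_pos'][:2]),4))
```

```text
line1 [0.6425 0.0734] tool delta [0.0119 0.0016]
line2 [0.6272 0.0715] tool delta [-0.0035  0.0013]
tab [0.6621 0.0791] tool delta [ 0.0321 -0.0015]
trA [0.648  0.1123] tool delta [ 0.0226 -0.0363]
t1 [0.6417 0.1312] tool delta [ 0.0188 -0.0558]
t2 [0.6573 0.017 ] tool delta [0.0189 0.0594]
```

Request:
{"api": "drive_tool", "payload": {
  "deltas": [
    [0, 0, 0, 0, -0.0015, 0, 0],
    [0, 0, 0, 0, -0.0015, 0, 0],
    [0, 0, 0, 0, 0, 0, 0],
    [0, 0, 0, 0, 0, 0, 0],
    [0, 0, 0, 0, 0, 0, 0]
  ]
}}

```text
t: 6.02
ee_pos: [0.6303, 0.0751, 0.1128]
tool_rot: [0.998, 0.067, 0.001, 0.0]
ft_force: [-2.2, -1.8, 5.9]
opening: 0.0193
finger_force: 60.6
```

```bash
cat > chk.py <<'E'
from h import *
im,cp=shot('wrist');st=manip.read_state()
T=R.from_quat(st['tool_rot']).as_matrix()
print(st['t'],st['ee_pos'],st['ft_force'])
hsv=cv2.cvtColor(im,cv2.COLOR_RGB2HSV)
o=[b for b in blobs(im)['orange'] if b[0]>300][0]
dk=[]
for r in range(262,300,4):
    w=np.where(im[r,243:273].max(1)<60)[0]+243
    if len(w): dk.append((r,w.mean(),len(w)))
print(o,dk)
f=lambda u,v,z:np.round(T.T[:2,:2]@(pix2plane(u,v,z,cp)[:2]-st['ee_pos'][:2]),4)
x,y,w,h=o[2];print('tab',f(x+(w-1)/2,y+h/2,.098),f(*o[1],.098))
for d in dk: print('line',f(d[1],d[0],.145))
E
python3 chk.py
```

```text
6.0667 [0.63034329 0.07507926 0.11276245] [-1.38012102 -1.88040403  6.20191696]
(477, [255.2, 181.3], [249, 164, 14, 36]) [(262, np.float64(258.0), 7), (266, np.float64(257.5), 6), (270, np.float64(257.5), 6), (274, np.float64(257.5), 6), (278, np.float64(257.5), 6), (282, np.float64(257.5), 6), (286, np.float64(257.5), 6), (290, np.float64(257.5), 6), (294, np.float64(257.0), 5), (298, np.float64(258.0), 5)]
tab [0.0321 0.0002] [ 0.0325 -0.    ]
line [0.0096 0.0015]
line [0.0078 0.0012]
line [0.0059 0.0012]
line [0.0041 0.0012]
line [0.0022 0.0012]
line [0.0003 0.0012]
line [-0.0016  0.0013]
line [-0.0035  0.0013]
line [-0.0055  0.001 ]
line [-0.0074  0.0015]
```

Request:
{"api": "drive_tool", "payload": {
  "deltas": [
    [0, 0, 0, 0, -0.001, 0, 0],
    [0, 0, 0, 0, 0, 0, 0],
    [0, 0, 0, 0, 0, 0, 0],
    [0, 0, 0, 0, 0, 0, 0]
  ]
}}

```text
t: 6.4
ee_pos: [0.6302, 0.0758, 0.1128]
tool_rot: [0.998, 0.067, 0.001, 0.0]
ft_force: [-0.9, -3.1, 6.0]
opening: 0.019
finger_force: 60.6
```

```bash
python3 chk.py
```

```text
6.45 [0.63022834 0.07586614 0.11275634] [-1.45261823 -2.52331928  6.24984344]
(489, [256.6, 181.4], [250, 164, 14, 36]) [(262, np.float64(258.0), 7), (266, np.float64(258.0), 7), (270, np.float64(257.5), 6), (274, np.float64(257.5), 6), (278, np.float64(257.5), 6), (282, np.float64(257.5), 6), (286, np.float64(257.5), 6), (290, np.float64(257.5), 6), (294, np.float64(257.5), 6), (298, np.float64(258.0), 5)]
tab [0.0321 0.0007] [0.0324 0.0008]
line [0.0096 0.0015]
line [0.0078 0.0015]
line [0.0059 0.0013]
line [0.0041 0.0013]
line [0.0022 0.0013]
line [0.0003 0.0013]
line [-0.0016  0.0013]
line [-0.0035  0.0013]
line [-0.0055  0.0013]
line [-0.0074  0.0015]
```

Request:
{"api": "drive_tool", "payload": {
  "deltas": [
    [0, 0, 0, 0, -0.0008, 0, 0],
    [0, 0, 0, 0, 0, 0, 0],
    [0, 0, 0, 0, 0, 0, 0],
    [0, 0, 0, 0, 0, 0, 10],
    [0, 0, 0, 0, 0, 0, 25],
    [0, 0, 0, 0, 0, 0, 50],
    [0, 0, 0, 0, 0, 0, 60],
    [0, 0, 0, 0, 0, 0, 60],
    [0, 0, 0, 0, 0, -0.015, 60],
    [0, 0, 0, 0, 0, -0.025, 60],
    [0, 0, 0, 0, 0, -0.025, 60],
    [0, 0, 0, 0, 0, -0.02, 60],
    [0, 0, 0, -0.02, 0, -0.015, 60],
    [0, 0, 0, -0.03, 0, 0, 60],
    [0, 0, 0, -0.02, 0, 0, 60],
    [0, 0, 0, 0, 0, 0, 60],
    [0, 0, 0, 0, 0, 0, 60]
  ]
}}

```text
t: 7.87
ee_pos: [0.5593, 0.0679, 0.2116]
tool_rot: [0.998, 0.068, 0.0, 0.0]
ft_force: [0.8, -0.6, 0.2]
opening: 0.0514
finger_force: 0.0
```

Run:
```python
from h import *
im,cp=shot('wrist')
st=manip.read_state();print(st['t'],st['ee_pos'],st['opening'],st['ft_force'],np.degrees(2*np.arctan2(st['tool_rot'][1],st['tool_rot'][0])))
for k,v in blobs(im).items(): print(k,[b for b in v if b[0]>60])
cv2.imwrite('pics/w4c.png',cv2.resize(im[50:330,130:390],None,fx=2.1,fy=2.1,interpolation=cv2.INTER_CUBIC)[:,:,::-1])
```

```text
7.9167 [0.56025312 0.06809802 0.21157128] 0.051215995634920804 [ 0.13673877 -0.2936018  -0.19221257] 7.756890818372094
red []
red0 [(1090, [266.4, 242.4], [243, 228, 50, 28]), (144, [268.2, 262.1], [243, 261, 49, 4])]
orange [(233, [259.0, 66.6], [255, 54, 9, 26]), (77, [468.4, 175.9], [461, 167, 18, 18]), (584, [485.4, 193.5], [461, 170, 50, 36])]
yellow [(482, [251.1, 108.9], [245, 89, 13, 41]), (469, [267.3, 108.6], [262, 89, 12, 41])]
green [(148, [226.8, 284.0], [219, 280, 17, 10])]
```

View pics/w4c.png

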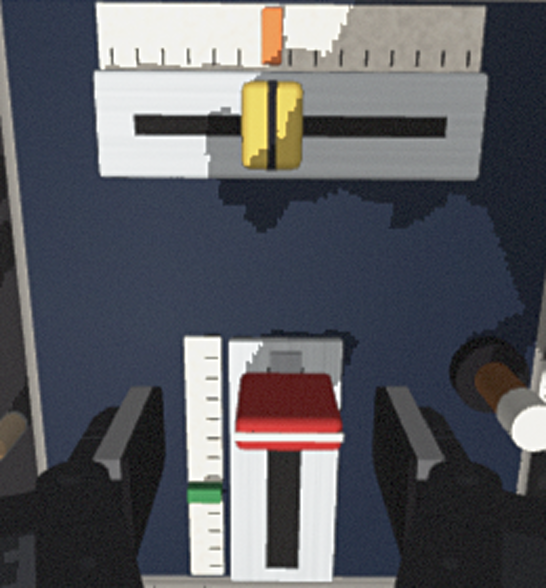

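Line and tab now sit in the same column (crop x about 272). The shutter's white line is centred at about (268,258.5) full-frame and the green tab's upper face at about (227,285).

Run:
```python
from h import *
st=manip.read_state();cp=campose('wrist',st)
yaw=np.radians(7.75);o=np.array([.5457,.0535])
T=R.from_quat(st['tool_rot']).as_matrix()
for k,(u,v,z) in dict(line=(259.4,108,.145),tab=(259,66.5,.098),trA=(130+95/2.1,134.5,.104),trB=(130+481/2.1,134.5,.104),red=(268,258,.146),green=(227,285,.098)).items():
    p=pix2plane(u,v,z,cp)[:2];print(k,np.round(p,4),'local',np.round(loc(p,yaw,o),4),'tool delta',np.round(T.T[:2,:2]@(p-st['ee_pos'][:2]),4))
```

```text
line [0.6308 0.0752] local [0.0872 0.0101] tool delta [0.0708 0.0025]
tab [0.6624 0.0797] local [0.1192 0.0102] tool delta [0.1028 0.0023]
trA [0.6008 0.1409] local [0.0664 0.0792] tool delta [ 0.05   -0.0667]
trB [ 0.6214 -0.0092] local [ 0.0665 -0.0723] tool delta [0.0501 0.0848]
red [0.5215 0.0534] local [-0.0239  0.0032] tool delta [-0.0403  0.0093]
green [0.4623 0.0836] local [-0.0786  0.0411] tool delta [-0.095  -0.0286]
```

Request:
{"api": "drive_tool", "payload": {
  "deltas": [
    [0, 0, -7, 0, 0, 0, 60],
    [0, 0, -7, 0, 0, 0, 60],
    [0, 0, -7, 0, 0, 0, 60],
    [0, 0, -7, 0, 0, 0, 60],
    [0, 0, -7, 0, 0, 0, 60],
    [0, 0, -7, 0, 0, 0, 60],
    [0, 0, -7, 0, 0, 0, 60],
    [0, 0, -7, 0, 0, 0, 60],
    [0, 0, -7, 0, 0, 0, 60],
    [0, 0, -7, 0, 0, 0, 60],
    [0, 0, -7, 0, 0, 0, 60],
    [0, 0, -7, 0, 0, 0, 60],
    [0, 0, -6, 0, 0, 0, 60],
    [0, 0, 0, -0.005, -0.02, 0, 60],
    [0, 0, 0, -0.004, -0.02, 0, 60],
    [0, 0, 0, 0, 0, 0, 60],
    [0, 0, 0, 0, 0, 0, 60],
    [0, 0, 0, 0, 0, 0, 60]
  ]
}}

```text
t: 9.42
ee_pos: [0.5227, 0.054, 0.2115]
tool_rot: [0.658, 0.753, 0.001, 0.0]
ft_force: [0.7, -1.3, 0.8]
opening: 0.0512
finger_force: 0.0
```

Run:
```python
from h import *
im,cp=shot('wrist','w5.png')
st=manip.read_state();print(st['t'],st['ee_pos'],st['q'],np.degrees(2*np.arctan2(st['tool_rot'][1],st['tool_rot'][0])))
for k,v in blobs(im).items(): print(k,[b for b in v if b[0]>60])
```

```text
9.4667 [0.52271046 0.05415423 0.21150048] [ 0.36433728  0.43884852 -0.70217083  1.85627955  0.33908974  0.96735064
 -0.35125094] 97.74055134992199
red []
red0 [(720, [254.3, 198.4], [246, 169, 18, 61])]
orange [(108, [419.8, 180.3], [408, 177, 20, 10])]
yellow [(1427, [394.1, 190.6], [368, 174, 55, 35])]
green [(178, [188.9, 146.4], [184, 137, 10, 20])]
```

View pics/w5.png

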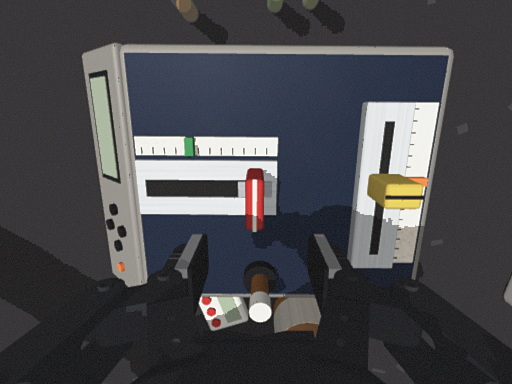

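The red grip's upper face is centred at about (254.5,205), between the fingers. The green tab is at (189,147) and the socket vial is well clear, 90 mm to the -y side.

Run:
```python
from h import *
st=manip.read_state();cp=campose('wrist',st)
T=R.from_quat(st['tool_rot']).as_matrix()
for k,(u,v,z) in dict(red1=(254.8,180,.146),red2=(254.5,230,.146),green=(189,147,.098),r1=(136,214,.096),r2=(276,214,.096)).items():
    p=pix2plane(u,v,z,cp)[:2];print(k,np.round(p,4),'tool delta',np.round(T.T[:2,:2]@(p-st['ee_pos'][:2]),4))
```

```text
red1 [0.5185 0.0736] tool delta [ 0.0199 -0.0016]
red2 [0.5233 0.0355] tool delta [-0.0186 -0.0019]
green [0.4602 0.0836] tool delta [ 0.0376 -0.058 ]
r1 [0.4162 0.0158] tool delta [-0.0237 -0.1107]
r2 [0.5432 0.033 ] tool delta [-0.0237  0.0174]
```

Request:
{"api": "drive_tool", "payload": {
  "deltas": [
    [0, 0, 0, 0.0005, -0.0015, 0.02, 60],
    [0, 0, 0, 0, 0, 0.025, 60],
    [0, 0, 0, 0, 0, 0.025, 60],
    [0, 0, 0, 0, 0, 0.02, 60],
    [0, 0, 0, 0, 0, 0.012, 60],
    [0, 0, 0, 0, 0, 0.003, 60],
    [0, 0, 0, 0, 0, 0, 40],
    [0, 0, 0, 0, 0, 0, 25],
    [0, 0, 0, 0, 0, 0, 10],
    [0, 0, 0, 0, 0, 0, 0],
    [0, 0, 0, 0, 0, 0, 0],
    [0, 0, 0, 0, 0, 0, 0],
    [0, 0, 0, 0, 0, 0, 0]
  ]
}}

```text
t: 10.55
ee_pos: [0.5204, 0.0542, 0.1076]
tool_rot: [0.658, 0.753, 0.001, 0.001]
ft_force: [-2.8, 0.2, 7.2]
opening: 0.0132
finger_force: 58.8
```

Request:
{"api": "drive_tool", "payload": {
  "deltas": [
    [0, 0, 0, 0, -0.005, 0, 0],
    [0, 0, 0, 0, -0.008, 0, 0],
    [0, 0, 0, 0, -0.008, 0, 0],
    [0, 0, 0, 0, -0.008, 0, 0],
    [0, 0, 0, 0, -0.008, 0, 0],
    [0, 0, 0, 0, -0.007, 0, 0],
    [0, 0, 0, 0, -0.006, 0, 0],
    [0, 0, 0, 0, -0.003, 0, 0],
    [0, 0, 0, 0, 0, 0, 0],
    [0, 0, 0, 0, 0, 0, 0],
    [0, 0, 0, 0, 0, 0, 0]
  ]
}}

```text
t: 11.47
ee_pos: [0.4707, 0.0479, 0.1076]
tool_rot: [0.658, 0.753, 0.003, 0.002]
ft_force: [8.9, 2.2, -3.8]
opening: 0.0133
finger_force: 58.8
```

```bash
cat > chk2.py <<'E'
from h import *
import sys
im,cp=shot('wrist');st=manip.read_state()
T=R.from_quat(st['tool_rot']).as_matrix()
print(st['t'],st['ee_pos'],st['ft_force'],st['opening'],st['finger_force'])
f=lambda u,v,z:np.round(T.T[:2,:2]@(pix2plane(u,v,z,cp)[:2]-st['ee_pos'][:2]),4)
for b in blobs(im)['green']:
    if b[0]>100: x,y,w,h=b[2];print(b,'tab',f(x+(w-1)/2,y+h/2,.098),f(*b[1],.098))
hsv=cv2.cvtColor(im,cv2.COLOR_RGB2HSV).astype(int)
for r in range(236,310,6):
    w=np.where((hsv[r,245:272,1]<90)&(hsv[r,245:272,2]>90))[0]+245
    if len(w): print('line',r,round(w.mean(),1),len(w),f(w.mean(),r,.146))
if len(sys.argv)>1: cv2.imwrite('pics/'+sys.argv[1],cv2.resize(im[100:330,150:370],None,fx=2.5,fy=2.5,interpolation=cv2.INTER_CUBIC)[:,:,::-1])
E
python3 chk2.py w6c.png
```

```text
11.5167 [0.47074003 0.04786595 0.10764073] [ 8.62349705  1.96250133 -2.32293689] 0.013437823973011362 58.77683401107788
(445, [244.5, 171.7], [237, 156, 16, 32]) tab [ 0.0372 -0.0065] [ 0.0373 -0.0065]
line 242 258.5 8 [0.0199 0.0002]
line 248 258.5 8 [0.0174 0.0002]
line 254 258.5 8 [0.0149 0.0002]
line 260 258.5 8 [0.0124 0.0002]
line 266 258.0 7 [0.0098 0.    ]
line 272 257.5 8 [ 0.0072 -0.0002]
line 278 257.5 8 [ 0.0045 -0.0002]
line 284 257.5 8 [ 0.0018 -0.0002]
line 290 257.5 8 [-0.0009 -0.0002]
line 296 257.5 8 [-0.0036 -0.0002]
line 302 257.5 8 [-0.0064 -0.0002]
line 308 257.5 8 [-0.0092 -0.0002]
```

View pics/w6c.png

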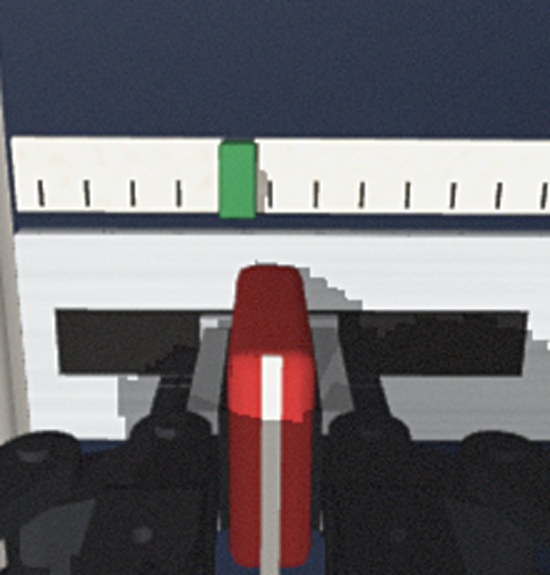

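The green tab is centred at u=244.5 and the white line at u≈258, so about 6.4 mm of pull remain.

Request:
{"api": "drive_tool", "payload": {
  "deltas": [
    [0, 0, 0, 0, -0.0035, 0, 0],
    [0, 0, 0, 0, -0.003, 0, 0],
    [0, 0, 0, 0, 0, 0, 0],
    [0, 0, 0, 0, 0, 0, 0],
    [0, 0, 0, 0, 0, 0, 0],
    [0, 0, 0, 0, 0, 0, 0]
  ]
}}

```text
t: 12.02
ee_pos: [0.4645, 0.0471, 0.1076]
tool_rot: [0.658, 0.753, 0.004, 0.002]
ft_force: [9.0, 2.5, -4.8]
opening: 0.0132
finger_force: 59.3
```

```bash
python3 chk2.py | grep -E "tab|line 2[4-9]|^[0-9]"
```

```text
12.0667 [0.46451675 0.0470732  0.10763156] [ 8.31349098  1.29262256 -4.43934613] 0.013612684887616052 59.268507957458496
(443, [256.5, 171.7], [249, 156, 15, 32]) tab [ 0.0371 -0.0005] [ 0.0373 -0.0002]
line 242 258.5 8 [0.0199 0.0003]
line 248 258.5 8 [0.0174 0.0003]
line 254 258.5 8 [0.0149 0.0003]
line 260 258.5 8 [0.0123 0.0003]
line 266 258.5 8 [0.0097 0.0003]
line 272 258.0 7 [0.0071 0.0001]
line 278 257.5 8 [ 0.0045 -0.0001]
line 284 257.5 8 [ 0.0018 -0.0001]
line 290 257.5 8 [-0.0009 -0.0001]
line 296 257.5 8 [-0.0037 -0.0001]
```

Request:
{"api": "drive_tool", "payload": {
  "deltas": [
    [0, 0, 0, 0, -0.0004, 0, 0],
    [0, 0, 0, 0, 0, 0, 0],
    [0, 0, 0, 0, 0, 0, 0],
    [0, 0, 0, 0, 0, 0, 0],
    [0, 0, 0, 0, 0, 0, 0],
    [0, 0, 0, 0, 0, 0, 0],
    [0, 0, 0, 0, 0, 0, 0]
  ]
}}

```text
t: 12.65
ee_pos: [0.4642, 0.047, 0.1076]
tool_rot: [0.658, 0.753, 0.004, 0.002]
ft_force: [9.1, 2.8, -4.8]
opening: 0.0135
finger_force: 59.2
```

```bash
python3 chk2.py | grep -E "tab|line 2[4-9]|^[0-9]"; python3 -c "
from h import *
im,cp=shot('scene');cv2.imwrite('pics/s7.png',cv2.resize(im[140:290,200:380],None,fx=3.5,fy=3.5,interpolation=cv2.INTER_CUBIC)[:,:,::-1])"
```

```text
12.7 [0.46422595 0.04702387 0.10763589] [ 9.60379246  2.79550758 -4.80195614] 0.013629575925303571 59.19219374656677
(458, [256.8, 171.5], [250, 156, 15, 32]) tab [0.0371 0.    ] [ 0.0374 -0.0001]
line 242 258.5 8 [0.0199 0.0002]
line 248 258.5 8 [0.0174 0.0002]
line 254 258.5 8 [0.0149 0.0002]
line 260 258.5 8 [0.0123 0.0003]
line 266 258.5 8 [0.0098 0.0003]
line 272 258.0 7 [0.0071 0.0001]
line 278 258.0 7 [0.0045 0.0001]
line 284 257.5 8 [ 0.0018 -0.0001]
line 290 257.5 8 [-0.0009 -0.0001]
line 296 257.5 8 [-0.0037 -0.0001]
```

View pics/s7.png

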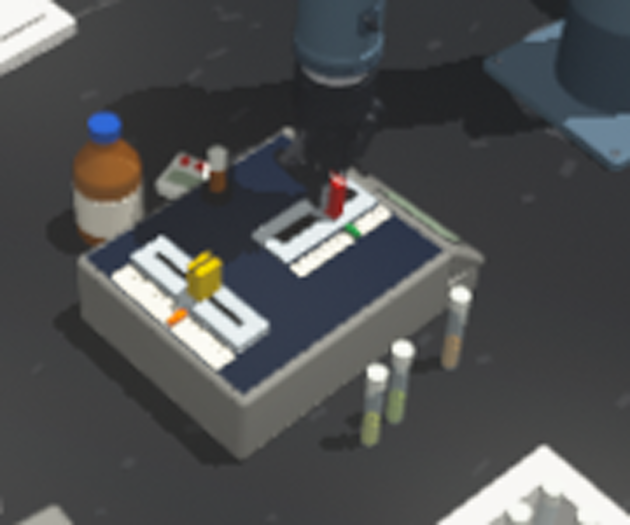

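The scene view shows both grips level with their tabs, all three vials upright, and the bottle and timer where they were.

```bash
python3 -c "
from cell import manip
print(manip.sign_off())"
```

```text
the job is handed in; nothing more can be done
None
```

I set the filter level with the orange tab and left it there, then pulled the shutter level with the green tab. Both agree with their tabs to within about 0.3 mm in the wrist images. I handed the job in at about 13 s with the gripper still holding the shutter; the vials, bottle and timer stood undisturbed in the last picture, and the arm never went near the box or lid.

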